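Reset the sole finisher's tripped control unit

TASK

The sole finisher has tripped: with a fingertip, push the sliding shutter on its control unit all the way across to uncover the round reset key, reach down into the well and press that key fully down, keeping it down for two seconds. Then let it come up, push the shutter all the way back over the reset well, and draw clear. Push and press only: do not pinch the shutter's fin, lift or shove the unit, press the square start key in the other well, or disturb the things lying around.

Things in the scene. Friction and masses are not known exactly. Their poses are not given: they have to be found in the camera images.
- unit: Loose grey control unit, a 3.5 kg box 120 (x) by 156 (y) by 75 mm high; origin at the centre of its underside on the bench, z up, x and y along its sides. In its flat top (z = 75) are two square wells, 46 by 46 mm, 34 mm deep, centred at x = 0, y = -33 (reset well) and y = +33 (start well), parted by a 20 mm wall. Two guide rails, 6 mm wide and 6 mm high, run along y on the top at x = +37 and -37. It stands by its weight alone and slides if shoved with some 25 N or more.
- shutter (a joint): Position (m) of the aluminium shutter, a plate 66 (x) by 60 (y) by 4 mm sliding along the unit's y axis, its upper face 79.5 mm above the bench. 0: it covers the reset well (centre at unit y = -33). It grows towards +y to the stop at 0.066: reset well wholly open, start well covered. Stiff slide, about 2 N, stays where it is left. It starts at or near 0.
- fin_top (a point): Middle of the top edge of the fin that stands on the centre of the shutter, 101.5 mm above the bench; the fin stands 22 mm over the plate, is 46 mm long along the unit's x and 10 mm thick along y (rubber pads included). Its axes are the unit's; it moves with the shutter.
- fin_right: Rubber pad on the fin's -y face (push here to open), 40 by 16 mm; origin 11 mm below the fin's top, 3 mm to the -y side of its middle plane, 2 mm beneath the pad's face.
- fin_left: Rubber pad on the fin's +y face (push here to close), 40 by 16 mm; origin 11 mm below the fin's top, 3 mm to the +y side of its middle plane, 2 mm beneath the pad's face.
- reset_top (a point): Centre of the top of the round white reset key, 28 mm across, in the middle of the reset well (the one the shutter covers at the start); at rest it lies 53 mm above the bench, 22 mm below the unit's top, with 9 mm free all round to the well's walls.
- reset_key (a joint): How far the reset key is pressed (m): 0 up, 0.006 fully down. Springs back; needs 2.4 N to start and 6 N to bottom.
- start_top (a point): Centre of the top of the square white start key, 26 by 26 mm, in the other well, at the same height as the reset key.
- start_key (a joint): How far the start key is pressed (m): 0 up, 0.006 fully down, same spring. To be left alone.
- spool: Loose wooden thread spool standing upright, 50 mm across, 70 mm high; origin at the centre of its underside. Bystander.
- wax_jar: Loose amber wax jar, 60 mm across, 55 mm high; origin at the centre of its underside. Bystander.
- hammer: Loose hammer, 240 mm long, lying along its own x, beyond the unit. Bystander.
- driver: Loose screwdriver, 170 mm long, lying along its own x, on the robot's side of the unit. Bystander.
There are look-alikes about, which are no part of the job. What is meant by the unit is not green or orange, and is the larger of those in its own colour.

How it is judged (in metres and radians):
On the way, in this order (a step that is already met when the one before it is completed fails the run):
1. the shutter is pushed across, clear of the reset well (0.060 m or more) (value of joint shutter above 0.06 m), for 0.2 s.
2. the reset key is held down (5 mm or more) for 1.5 s (value of joint reset_key above 0.005 m), for 1.5 s.
3. the key is up again and the shutter is back over the reset well (value of joint reset_key below 0.001 m and value of joint shutter below 0.005 m), for 0.2 s.
At the end, for the whole second after the job is handed in: The shutter is back over the reset well (within 5 mm of closed), both keys are up (within 1 mm), and the unit stands level within 20 mm of where it was, with the spool, jar, hammer and screwdriver within 20 mm of their places (all of step 3 and value of joint start_key below 0.001 m and distance of each of unit, spool, wax_jar, hammer, driver from where it was at the start of the episode below 0.02 m and angle between unit's own z axis and vertical below 0.05 rad and linear speed of unit below 0.01 m/s); the robot touches nothing.
It fails at once if the start key is pressed (over 2 mm) (value of joint start_key above 0.002 m).
It fails at once if the fin is pinched: both faces pressed at once (contact force between the fingers and fin_left above 1.5 N and contact force between the fingers and fin_right above 1.5 N).
It fails at once if the unit is lifted, tipped or shoved over 20 mm (height (world z) of unit above 0.012 m or angle between unit's own z axis and vertical above 0.12 rad or distance of unit from where it was at the start of the episode above 0.02 m).
It fails at once if a bystander is lifted or moved over 20 mm (distance of any of spool, wax_jar, hammer, driver from where it was at the start of the episode above 0.02 m).
It also fails if it takes over 54 s, if anything falls off the work surface, if the arm or the gripper's body presses on something with over 40 N, if the wrist force passes 120 N, or if a joint passes its speed limit or range.

ROBOT

A 7-joint arm with a two-finger parallel gripper is mounted at the origin on the work surface. World frame = base frame: x ahead of the robot, y to its left, z up, the work surface at z = 0. Lengths are in m, angles in degrees, forces in N, time in s.
With the tool pointing down it reaches from about 0.35 to 0.775 m from the base axis. Payload 3.1 kg.
Tool frame: the origin (TCP) lies on the centre line of the jaws, within the pads' length; the fingertips stand 17 mm ahead of it and the grasp point (between the pads) lies 2 mm behind it (robot.tip_reach is the distance from the TCP to the fingertips, in m); z points along the fingers, y is the direction in which the jaws open and shut (so a half turn about z gives the same grasp; the last joint's range is limited). The gripper opens to 85 mm and grips with 20 to 120 N. Pads are 22 mm wide; open, the fingers measure 114 mm over their backs; the gripper's body (76 mm by 85 mm) begins 54 mm behind the grasp point. The pads swing forward as they close: fully open they stand 13 mm farther back than shut.
Start: joints at [-71.545, 17.813, 0.802, 86.603, -0.252, 75.585, -1.558], TCP at [0.196, 0.514, 0.248] pointing down, gripper open.
Joint ranges: [-154.91, 154.91], [-16.99, 109.72], [-72.82, 74.43], [7.12, 147.25], [-82.49, 262.49], [11.32, 116.49], [-174.64, 174.64]. Speed limits (degrees/s): [159.86, 159.86, 180, 180, 180, 180, 180].

INTERFACE

Orientations are given as [roll, pitch, yaw] about the fixed x, y, z axes, in that order (R = Rz(yaw) Ry(pitch) Rx(roll)).
In Python, from station import robot, fingers, vision, workorder, recognise gives the robot as it stands. Calls block until the motion is done:
- robot.move_to(position, orientation): joint-space move of the TCP to a pose.
- robot.line_to(position, orientation=None, velocity=0.15, f_stop=None): straight line of the TCP; orientation=None keeps the orientation; velocity is the mean speed in m/s. With f_stop (N) it stops when the force on the tool has changed by that much, and returns True; else False.
- robot.move_j(angles): joint-space move.
- fingers.gripper_to(opening, force=None): opening from 0.0 (shut) to 1.0 (fully open); force is the grip in N (None keeps the last); returns when the fingers have stopped.
- robot.pause(seconds).
- robot.inverse_kinematics(position, orientation): joint angles nearest the present ones, or None.
- vision.grab_frame(name): name is "side" or "top" or "wrist"; returns the picture (400x640x3 uint8, red, green, blue); there is no depth.
- vision.calibration(name): a dict with "mtx" (3x3 intrinsics, pixels), "extrinsics" (4x4, takes a point from world to camera coordinates); the wrist camera has in their place "T_tool_cam" (4x4, takes a point from camera to tool coordinates, whose origin is the TCP and whose axes are the flange's). Camera axes: x right, y up, looking along -z (the intrinsics and any distortion apply to the point x, -y, -z); pixel columns grow to the right and rows downward; lengths in m; the calibration is good to about 2 mm. A picture is of the moment at which its call begins: read the wrist's pose just before it. calibration takes no time and is no camera call.
A pose or a line that the arm cannot do raises robot.PlanningError and nothing moves.
- workorder.close_job(): hands the job in, once; it reports no verdict.
Trained networks look in the newest picture that a camera, given by its name, has taken for a name from the list of things; names that differ only in an ending like _2 or _b are one class to them, and where a whole thing is asked for, a point or a joint stands for the part that bears it (a point fixed in the world has none). Each returns a list of dicts, best first, with "p" (0 to 1); they miss things now and then, are a little off and sometimes report something else, mostly with a low value. They report only what shows in the picture. A call takes as long as a camera call. They do not tell look-alikes from the thing itself.
- recognise(label, camera): "rect" ([centre column, centre row, width, height] in pixels, round what is visible of it).
Readings, each from a call of its own:
- robot.current_time_s(): time.
- robot.current_joint_positions(): joint angles.
- robot.current_dq(): joint speeds.
- robot.current_joint_torque(): joint torques, N m.
- robot.current_tool_pos(): TCP position.
- robot.current_eef_rot(): TCP orientation.
- robot.current_contact_force(): force on the tool from outside, world axes, zero at the start.
- robot.current_torque(): the same for the moment, N m.
- robot.current_finger_gap(): opening from 0.0 (shut) to 1.0 (fully open).
Only numpy, scipy, OpenCV 4.12 (cv2) and the standard library are available. Lean on these libraries where they do the work, as an engineer would, in place of code of your own. Each camera call takes 0.05 s, during which the arm holds its last target. There are 200 camera calls.

## Working session

There is one attempt and no reset: what is moved stays moved. The work goes in short steps, each a Python script; the robot and the scene stay as the last script left them, time stands still between calls to the robot, and variables do not carry over. Pictures are saved under pics/ and viewed, about 8 in all and at most 12, crops included, and the job is handed in when it is done.

```bash
mkdir -p pics; python3 - <<'E'
from station import robot, fingers, vision, workorder, recognise
import cv2,numpy as np
print(robot.current_time_s())
for n in ("side","top"):
    im=vision.grab_frame(n); cv2.imwrite(f"pics/{n}0.png",im[:,:,::-1])
    c=vision.calibration(n); print(n,{k:np.round(v,3).tolist() for k,v in c.items()})
    for l in ("unit","fin_top","spool","wax_jar","hammer","driver"):
        print(l,[(np.round(d["rect"]).tolist(),round(d["p"],2)) for d in recognise(l,n)][:5])
print({k:np.round(v,3).tolist() for k,v in vision.calibration("wrist").items()},robot.current_time_s())
E
```

```text
0.0
side {'mtx': [[382.272, 0.0, 322.092], [0.0, 382.272, 191.612], [0.0, 0.0, 1.0]], 'extrinsics': [[-0.996, -0.085, -0.005, 0.542], [0.043, -0.561, 0.826, -0.109], [-0.073, 0.823, 0.563, -0.953], [0.0, 0.0, 0.0, 1.0]]}
unit [([418.0, 259.0, 62.0, 49.0], 0.94), ([257.0, 156.0, 62.0, 53.0], 0.8), ([404.0, 165.0, 49.0, 34.0], 0.72), ([344.0, 195.0, 58.0, 59.0], 0.63)]
fin_top [([340.0, 177.0, 25.0, 18.0], 0.87), ([404.0, 244.0, 24.0, 22.0], 0.69), ([400.0, 152.0, 18.0, 9.0], 0.66), ([265.0, 143.0, 20.0, 10.0], 0.61)]
spool [([345.0, 231.0, 21.0, 36.0], 0.71)]
wax_jar [([324.0, 169.0, 20.0, 17.0], 0.71), ([345.0, 230.0, 21.0, 35.0], 0.28)]
hammer [([285.0, 213.0, 31.0, 66.0], 0.76), ([340.0, 174.0, 22.0, 15.0], 0.17)]
driver [([378.0, 193.0, 22.0, 26.0], 0.68)]
top {'mtx': [[519.157, 0.0, 321.431], [0.0, 519.157, 198.579], [0.0, 0.0, 1.0]], 'extrinsics': [[-0.014, -1.0, -0.0, 0.013], [0.991, -0.014, 0.134, -0.533], [-0.134, 0.002, 0.991, -1.404], [0.0, 0.0, 0.0, 1.0]]}
unit [([277.0, 277.0, 36.0, 44.0], 0.83), ([426.0, 112.0, 72.0, 73.0], 0.76), ([303.0, 215.0, 15.0, 21.0], 0.72), ([430.0, 277.0, 51.0, 50.0], 0.71), ([356.0, 212.0, 65.0, 52.0], 0.68)]
fin_top [([275.0, 265.0, 18.0, 13.0], 0.77), ([433.0, 118.0, 30.0, 29.0], 0.7), ([436.0, 269.0, 22.0, 21.0], 0.64), ([356.0, 209.0, 68.0, 54.0], 0.18)]
spool [([304.0, 215.0, 17.0, 22.0], 0.8)]
wax_jar [([408.0, 190.0, 26.0, 26.0], 0.91)]
hammer [([339.0, 164.0, 86.0, 37.0], 0.56)]
driver [([373.0, 249.0, 45.0, 21.0], 0.62)]
{'mtx': [[292.023, 0.0, 324.127], [0.0, 292.023, 196.472], [0.0, 0.0, 1.0]], 'T_tool_cam': [[0.0, 0.961, 0.276, 0.069], [1.0, -0.0, 0.0, 0.0], [0.0, 0.276, -0.961, -0.125], [0.0, 0.0, 0.0, 1.0]]} 0.7
```

```bash
python3 - <<'E'
import cv2,numpy as np
a=cv2.imread("pics/top0.png")[60:340,220:500];b=cv2.imread("pics/side0.png")[110:310,220:470]
a=cv2.resize(a,(420,420),interpolation=cv2.INTER_CUBIC);b=cv2.resize(b,(375,300))
o=np.zeros((420,800,3),np.uint8);o[:,:420]=a;o[:300,423:798]=b
cv2.imwrite("pics/both.png",o)
E
```

```text
(no output)
```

View pics/both.png

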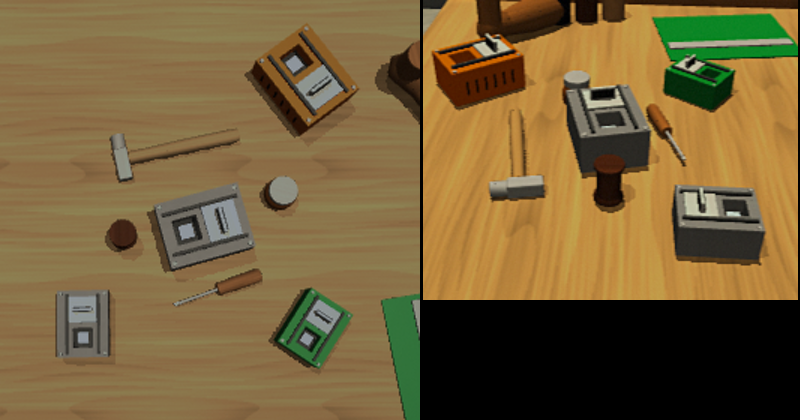

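The picture shows four look-alike units in top-camera pixels: large grey (356,212), small grey (277,277), orange (426,112) and green (430,277). I choose the large grey at (356,212). Its shutter is on the world -y side, so its yaw is about +13°. Next I'll fit its pose and look from close by.

```bash
cat > h.py <<'E'
import numpy as np,cv2
from scipy.spatial.transform import Rotation as R
from station import robot, fingers, vision, workorder, recognise
def cam(name):
    c=vision.calibration(name); K=np.array(c["mtx"])
    if name=="wrist":
        T=np.eye(4);T[:3,:3]=R.from_euler('xyz',robot.current_eef_rot(),degrees=True).as_matrix();T[:3,3]=robot.current_tool_pos()
        E=np.linalg.inv(T@np.array(c["T_tool_cam"]))
    else: E=np.array(c["extrinsics"])
    return K,E
def back(KE,uv,z):
    K,E=KE; d=np.linalg.inv(K)@[uv[0],uv[1],1]; d=E[:3,:3].T@(d*[1,-1,-1]); o=-E[:3,:3].T@E[:3,3]
    return o+d*(z-o[2])/d[2]
def proj(KE,P):
    K,E=KE; p=(np.atleast_2d(P)@E[:3,:3].T+E[:3,3])*[1,-1,-1]; q=p@K.T; return q[:,:2]/q[:,2:]
def u2w(pose,p):
    x,y,t=pose; p=np.atleast_2d(np.array(p,float)); c,s=np.cos(t),np.sin(t)
    return np.c_[x+c*p[:,0]-s*p[:,1],y+s*p[:,0]+c*p[:,1],p[:,2]]
E
python3 - <<'E'
from h import *
C=cam("top")
p=back(C,(356,211),.06);print(p, back(C,(408,190),.03),back(C,(304,215),.04))
print(robot.current_eef_rot(), robot.current_tool_pos())
for yaw in (13+90,13-90):
    for z in (.30,.084):print(yaw,z,robot.inverse_kinematics([p[0],p[1],z],[180,0,yaw]))
E
```

```text
[ 0.49469175 -0.08848929  0.06      ] [ 0.55486773 -0.2370584   0.03      ] [0.48787925 0.05358836 0.04      ]
[1.79994201e+02 2.29081137e-03 1.59157500e+02] [0.19569978 0.51403882 0.24834455]
103 0.3 [-34.53968575  14.61451594  53.79190387  89.68294686 -11.87174285
  81.73855426  33.07986067]
103 0.084 [-30.18483615  28.71627694  51.03875902 108.01715484 -26.77032343
  56.0434184   45.87414111]
-77 0.3 [ -41.39303975   17.64110165   64.64402973   89.85376593  -16.02798465
   82.68367268 -142.73807526]
-77 0.084 [ -38.00152389   35.25437428   64.59702525  108.23435169  -36.75492179
   60.61374685 -125.05487786]
```

```bash
python3 - <<'E'
from h import *
fingers.gripper_to(0.0)
pose=(.495,-.0885,np.radians(13))
t=u2w(pose,(0,-.05,.27))[0]
robot.move_to(t,[180,0,103]); robot.pause(.3)
C=cam("wrist"); im=vision.grab_frame("wrist"); cv2.imwrite("pics/w1.png",im[:,:,::-1]); np.savez("w1.npz",K=C[0],E=C[1])
for l in ("unit","fin_top","start_top"): print(l,[(np.round(d["rect"],1).tolist(),round(d["p"],2)) for d in recognise(l,"wrist")][:4])
pts=u2w(pose,[(sx*.06,sy*.078,.075) for sx,sy in((-1,-1),(1,-1),(1,1),(-1,1))])
q=proj(C,pts);print(q.round())
o=im[:,:,::-1].copy();cv2.polylines(o,[q.round().astype(int)],True,(0,0,255),1);cv2.imwrite("pics/w1o.png",o)
print(robot.current_contact_force(),robot.current_time_s(),robot.current_finger_gap())
E
```

```text
unit [([159.9, 240.5, 123.8, 111.7], 0.77), ([326.8, 125.1, 123.4, 157.0], 0.68), ([345.4, 12.1, 42.9, 24.1], 0.44), ([327.4, 160.8, 39.6, 10.3], 0.29)]
fin_top [([326.0, 159.6, 61.3, 57.8], 0.88), ([163.9, 264.6, 47.0, 44.3], 0.85)]
start_top [([513.1, 315.8, 18.4, 11.8], 0.52), ([143.1, 232.8, 7.2, 11.5], 0.51)]
[[271. 202.]
 [376. 202.]
 [383.  52.]
 [263.  52.]]
[ 0.4045     -0.33396256  0.44446997] 4.525 0.0002753143788177838
```

View pics/w1o.png

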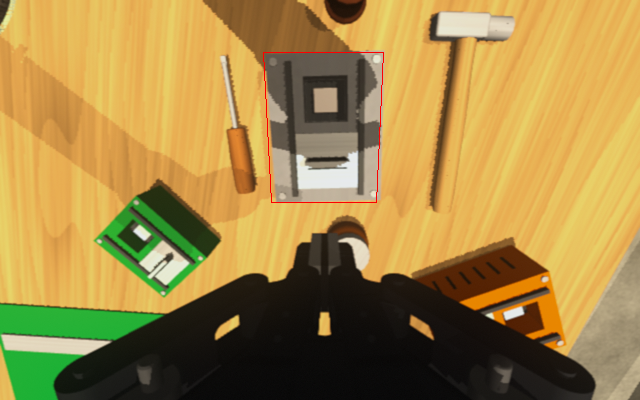

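The projected outline already sits on the grey unit, with its corners near (264,52), (383,52), (376,202) and (271,202). The shutter is closed, the start well is open at (326,98), and the fin is at (326,161). I'll check it in one close crop with the wells and fin projected.

```bash
python3 - <<'E'
from h import *
d=np.load("w1.npz");C=(d["K"],d["E"]);pose=(.495,-.0885,np.radians(13))
im=cv2.imread("pics/w1.png")[40:215,255:395];s=4
im=cv2.resize(im,None,fx=s,fy=s,interpolation=cv2.INTER_CUBIC)
def box(cx,cy,w,h,z,col):
    q=proj(C,u2w(pose,[(cx+a*w/2,cy+b*h/2,z) for a,b in((-1,-1),(1,-1),(1,1),(-1,1))]))
    cv2.polylines(im,[(((q-[255,40]+.5)*s)).round().astype(int)],True,col,1)
box(0,0,.12,.156,.075,(0,0,255));box(0,.033,.046,.046,.075,(0,255,0));box(0,-.033,.046,.01,.1015,(255,0,255));box(0,.033,.026,.026,.053,(255,0,0))
cv2.imwrite("pics/w1c.png",im[:600])
E
```

```text
(no output)
```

View pics/w1c.png

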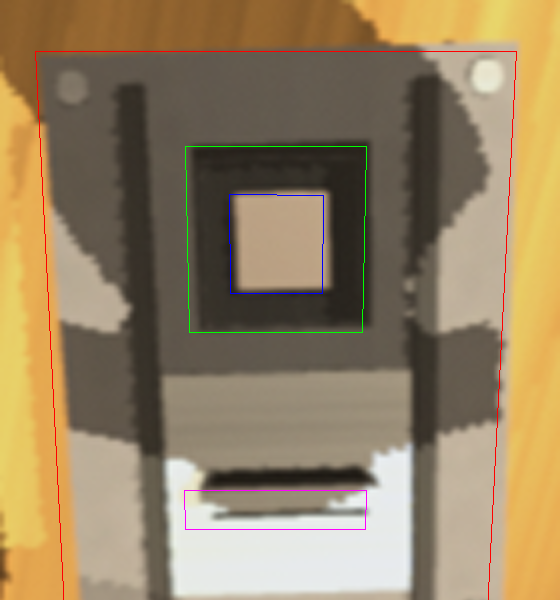

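Residuals are about 2 mm and 1°, so I use the corrected pose (0.4967, -0.0873, 14°). Now I'll open the shutter.

```bash
python3 - <<'E'
from h import *
P=(.4967,-.0873,np.radians(14)); O=[180,0,104]
g=lambda y,z:u2w(P,(0,y,z))[0]
def uy():
    v=np.array(robot.current_tool_pos())-g(0,0); return (v[:2]@[-np.sin(P[2]),np.cos(P[2])]).round(4)
robot.move_to(g(-.068,.17),O)
print(robot.line_to(g(-.068,.101),O,velocity=.08,f_stop=5),robot.current_tool_pos(),robot.current_contact_force())
print(robot.line_to(g(-.052,.101),O,velocity=.05,f_stop=5),uy())
print(robot.line_to(g(.025,.101),O,velocity=.035,f_stop=9),uy(),robot.current_contact_force())
robot.pause(.2);print(uy(),robot.current_contact_force())
robot.line_to(g(uy()-.012,.101),O,velocity=.05)
robot.line_to(g(-.05,.19),O,velocity=.15);robot.pause(.2)
C=cam("wrist"); im=vision.grab_frame("wrist")[:,:,::-1].copy(); cv2.imwrite("pics/w2.png",im)
def box(cx,cy,w,h,z,col):
    q=proj(C,u2w(P,[(cx+a*w/2,cy+b*h/2,z) for a,b in((-1,-1),(1,-1),(1,1),(-1,1))]))
    cv2.polylines(im,[q.round().astype(int)],True,col,1)
box(0,0,.12,.156,.075,(0,0,255));box(0,-.033,.046,.046,.075,(0,255,0));box(0,.033,.046,.01,.1015,(255,0,255));box(0,-.033,.028,.028,.053,(255,0,0))
cv2.imwrite("pics/w2o.png",im)
print(robot.current_contact_force(),robot.current_time_s())
E
```

```text
False [ 0.51356189 -0.15361749  0.10143845] [-0.22584016 -0.06430642 -0.03796662]
False -0.0514
True 0.0173 [ 0.86668251 -0.61651098 -1.08616618]
0.0171 [ 0.33375028  0.00383193 -0.77480689]
[-0.03261133  0.33544113 -0.23417037] 9.9917
```

View pics/w2o.png

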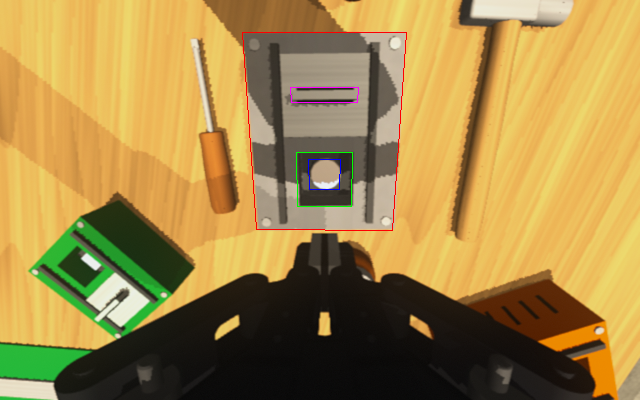

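The shutter is fully open: it stopped at unit y = 0.017, as expected, and the picture shows the fin at (324,95). The projected well and key at (325,173) match within about 1 mm. Now the press.

```bash
python3 - <<'E'
from h import *
P=(.4967,-.0873,np.radians(14)); O=[180,0,104]
g=lambda y,z:u2w(P,(.0005,y,z))[0]
S=lambda:(np.round(robot.current_tool_pos(),4),np.round(robot.current_contact_force(),2),robot.current_time_s())
robot.move_to(g(-.033,.15),O)
print(robot.line_to(g(-.033,.073),O,velocity=.06,f_stop=5),S())
print(robot.line_to(g(-.033,.062),O,velocity=.01,f_stop=11),S())
for i in range(3): robot.pause(.1);print(S())
E
```

```text
False (array([ 0.5055, -0.1193,  0.0734]), array([ 0.55, -0.2 ,  0.68]), 11.7167)
True (array([ 0.5053, -0.1192,  0.0643]), array([-0.53,  0.34,  5.27]), 12.6)
(array([ 0.5053, -0.1192,  0.0643]), array([-0.64,  0.58,  5.5 ]), 12.7)
(array([ 0.5053, -0.1192,  0.0643]), array([-0.51,  0.73,  5.97]), 12.8)
(array([ 0.5053, -0.1192,  0.0643]), array([ 0.16, -0.04,  5.41]), 12.9)
```

Holding at about 5.6 N is close to the 5 mm limit, so I'll press slightly deeper to be sure.

```bash
python3 - <<'E'
from h import *
P=(.4967,-.0873,np.radians(14)); O=[180,0,104]
S=lambda:(np.round(robot.current_tool_pos(),4),np.round(robot.current_contact_force(),2),robot.current_time_s())
p=np.array(robot.current_tool_pos())
for k in range(5):
    p[2]-=.0005; r=robot.line_to(p,O,velocity=.01,f_stop=12); robot.pause(.15)
    f=np.mean([robot.current_contact_force()[2] for _ in range(1)]); print(r,S())
    if f>9: break
for i in range(5): robot.pause(.45);print(S())
E
```

```text
False (array([ 0.5053, -0.1192,  0.0642]), array([-1.48,  0.35,  6.05]), 13.3)
False (array([ 0.5053, -0.1192,  0.0641]), array([-3.31,  2.85,  9.3 ]), 13.7)
(array([ 0.5053, -0.1192,  0.0641]), array([-3.53,  0.34,  8.55]), 14.15)
(array([ 0.5053, -0.1192,  0.0641]), array([-3.1 ,  1.28,  9.4 ]), 14.6)
(array([ 0.5053, -0.1192,  0.0641]), array([-2.16,  1.65,  9.22]), 15.05)
(array([ 0.5053, -0.1192,  0.0641]), array([-2.44,  1.63,  8.44]), 15.5)
(array([ 0.5053, -0.1192,  0.0641]), array([-2.35,  2.12,  9.77]), 15.95)
```

The key is bottomed: 9 N at z = 0.0641, held for more than 2 s. Now I'll release it, go over the fin and close the shutter.

```bash
python3 - <<'E'
from h import *
P=(.4967,-.0873,np.radians(14)); O=[180,0,104]
g=lambda y,z:u2w(P,(.0005,y,z))[0]
def uy():
    v=np.array(robot.current_tool_pos())-g(0,0); return (v[:2]@[-np.sin(P[2]),np.cos(P[2])]).round(4)
robot.line_to(g(-.033,.15),O,velocity=.08)
robot.line_to(g(.066,.15),O)
print(robot.line_to(g(.066,.101),O,velocity=.08,f_stop=5),robot.current_contact_force())
print(robot.line_to(g(.051,.101),O,velocity=.05,f_stop=5),uy())
print(robot.line_to(g(-.025,.101),O,velocity=.035,f_stop=9),uy(),robot.current_contact_force())
robot.pause(.2);print(uy())
robot.line_to(g(uy()+.012,.101),O,velocity=.05)
robot.line_to(g(.03,.17),O,velocity=.15)
robot.move_to(g(-.05,.27),O);robot.pause(.2)
C=cam("wrist"); im=vision.grab_frame("wrist")[:,:,::-1].copy()
def box(cx,cy,w,h,z,col):
    q=proj(C,u2w(P,[(cx+a*w/2,cy+b*h/2,z) for a,b in((-1,-1),(1,-1),(1,1),(-1,1))]))
    cv2.polylines(im,[q.round().astype(int)],True,col,1)
box(0,0,.12,.156,.075,(0,0,255));box(0,.033,.046,.046,.075,(0,255,0));box(0,-.033,.046,.01,.1015,(255,0,255))
cv2.imwrite("pics/w3o.png",im)
a=cv2.imread("pics/top0.png");b=vision.grab_frame("top")[:,:,::-1]
for l in ("spool","wax_jar","hammer","driver"): print(l,[np.round(d["rect"]).tolist() for d in recognise(l,"top")][:1])
print(robot.current_contact_force(),robot.current_time_s())
E
```

```text
False [-0.08455385 -0.01915888 -0.00636665]
False 0.0504
True -0.0165 [ 0.44850726 -0.61498139  0.90900291]
-0.0154
spool [[304.0, 215.0, 16.0, 22.0]]
wax_jar []
hammer [[338.0, 163.0, 83.0, 36.0]]
driver [[338.0, 164.0, 88.0, 36.0]]
[ 0.89824257 -0.25785582 -0.32846078] 23.275
```

View pics/w3o.png

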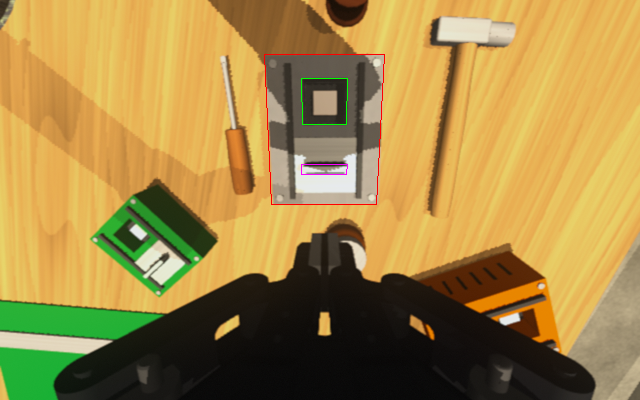

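The wrist picture shows the shutter shut again, with the fin at (325,167) inside its closed outline. The unit still matches its outline, and the bystanders are in their places. From the contact positions, the shutter travelled 65.6 mm between stops. The arm is clear, so I'll hand in.

```bash
python3 -c "
from h import *
workorder.close_job();print(robot.current_time_s())"
```

```text
the job is handed in; nothing more can be done
the job is handed in; nothing more can be done
```

I did the job on the large grey unit and handed it in at about 23 s of the 54 s allowed; no verdict is reported.

**What I did:** With the jaws shut, I pushed the shutter to its open stop and pressed the reset key to the bottom. The key held at about 9 N for more than 2 s. I then let it up, pushed the shutter back to its closed stop and drew clear to 0.27 m.

**Last checks:**
- **Shutter:** the contact positions give 65.6 mm of travel between the stops against 66 mm nominal, and the final picture shows it closed.
- **Unit:** it still matches its projected outline, so I saw no shift. I never touched the start key.
- **Bystanders:** the top camera found the spool and hammer where they were, to about a pixel.
- **Checks that failed:** in that last top picture the network missed the wax jar and reported the hammer as the screwdriver. In the wrist picture the screwdriver and the partly hidden jar look unmoved.
- **Contact:** the last force reading was about 1 N, which is noise level with the arm clear.

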